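Turn over the round channel flag and confirm

TASK

The channel with the round flag is checked: turn the round flag over its pivot with a fingertip, without flinging or forcing it, until it lies level on the other side of its stand with the ring-marked face up. Then press the round white button on the junction box down to confirm and let it spring back. Only touch and push: do not pinch the flag, do not lift or shift its stand, and leave the other two flags and the things lying about alone.

Things in the scene. Friction and masses are not known exactly. Their poses are not given: they have to be found in the camera images.
- round_pivot (a point): Middle of the round flag's pivot line, 75 mm above the table. Its y axis runs along the pivot line, z is up; at the start the flag reaches from here towards -x of this frame (to the robot's left). Uprights stand 50 mm to either side in y, 86 mm high; two thin rest bars between them run 21 mm before and behind the pivot line, 6 mm lower.
- round_stand: Stand of the round flag, loose but heavy (about 1.6 kg): grey base plate 100 (x) x 116 (y) x 14 mm; origin under its middle, below the pivot; axes as those of the pivot. The base ends 50 mm from the pivot line, so the outer 42 mm of the flag has only the table under it.
- round_flag (a joint): Angle (rad) of the round flag, a 70 g white plate 5 mm thick (disc, 80 mm diameter, centre 52 mm from the pivot line; on a 30 mm wide neck). 0: level on the left as the robot sees it (-x of the pivot frame), face with a dark bar up; 1.57: upright; 3.14: turned right over, level on the right (+x), face with a dark ring up; stops at 0 and 3.14. The hinge is stiff (0.06 N m): the flag stays where it is left. Starts level or raised by up to 20 degrees.
- round_edge (a point): Middle of the outermost edge of the round flag, half-way through its thickness, 92 mm from the pivot line; moves with the flag.
- square_pivot (a point): Middle of the square flag's pivot line, 75 mm above the table. Its y axis runs along the pivot line, z is up; at the start the flag reaches from here towards -x of this frame (to the robot's left). Uprights stand 50 mm to either side in y, 86 mm high; two thin rest bars between them run 21 mm before and behind the pivot line, 6 mm lower.
- square_stand: Stand of the square flag, loose but heavy (about 1.6 kg): grey base plate 100 (x) x 116 (y) x 14 mm; origin under its middle, below the pivot; axes as those of the pivot. The base ends 50 mm from the pivot line, so the outer 42 mm of the flag has only the table under it.
- square_flag (a joint): Angle (rad) of the square flag, a 70 g white plate 5 mm thick (square, 76 x 76 mm; on a 30 mm wide neck). 0: level on the left as the robot sees it (-x of the pivot frame), face with a dark bar up; 1.57: upright; 3.14: turned right over, level on the right (+x), face with a dark ring up; stops at 0 and 3.14. The hinge is stiff (0.06 N m): the flag stays where it is left. Starts level or raised by up to 20 degrees.
- square_edge (a point): Middle of the outermost edge of the square flag, half-way through its thickness, 92 mm from the pivot line; moves with the flag.
- pointed_pivot (a point): Middle of the pointed flag's pivot line, 75 mm above the table. Its y axis runs along the pivot line, z is up; at the start the flag reaches from here towards -x of this frame (to the robot's left). Uprights stand 50 mm to either side in y, 86 mm high; two thin rest bars between them run 21 mm before and behind the pivot line, 6 mm lower.
- pointed_stand: Stand of the pointed flag, loose but heavy (about 1.6 kg): grey base plate 100 (x) x 116 (y) x 14 mm; origin under its middle, below the pivot; axes as those of the pivot. The base ends 50 mm from the pivot line, so the outer 42 mm of the flag has only the table under it.
- pointed_flag (a joint): Angle (rad) of the pointed flag, a 70 g white plate 5 mm thick (76 mm wide, ending in a point; on a 30 mm wide neck). 0: level on the left as the robot sees it (-x of the pivot frame), face with a dark bar up; 1.57: upright; 3.14: turned right over, level on the right (+x), face with a dark ring up; stops at 0 and 3.14. The hinge is stiff (0.06 N m): the flag stays where it is left. Starts level or raised by up to 20 degrees.
- pointed_edge (a point): Middle of the outermost edge of the pointed flag, half-way through its thickness, 92 mm from the pivot line; moves with the flag.
- confirm (a joint): Travel (m) of the confirm button: 0 up, 0.006 fully down; springs back; about 5 N to push fully down.
- confirm_top (a point): Centre of the top face of the confirm button: a round white push button, 28 mm diameter, in a black housing, on the near part of the fixed junction box (black, 160 x 130 mm, 52 mm high, rows of yellow sockets on its far part and two plugs standing 24 mm above its top). Pressed straight down.
- screwdriver: Bystander, to be left alone: a screwdriver, 170 mm long, lying on the table.
- tape_roll: Bystander, to be left alone: roll of tape lying flat, 80 diameter, 19 high (mm); the origin is on the table under its centre.
- fuse_jar: Bystander, to be left alone: small jar, 36 diameter, 50 high (mm); the origin is on the table under its centre.
- plug: Bystander, to be left alone: cable-less connector plug lying flat, about 80 x 34 x 14 (mm); the origin is on the table under its centre.
- mug: Bystander, to be left alone: white mug, 76 diameter, 90 high (mm); the origin is on the table under its centre.
- weight: Bystander, to be left alone: brass calibration weight, 32 diameter, 40 high (mm); the origin is on the table under its centre.
- connector_block: Bystander, to be left alone: black block, 30 x 50 x 22 (mm); the origin is on the table under its centre.
Not all that is in view belongs to the job. Leave any orange or red look-alike of the round_stand alone.

How it is judged:
On the way, in this order (a step that is already met when the one before it is completed fails the run):
1. the round flag is turned right over and lies level on the right (value of joint round_flag above 3 rad and velocity of joint round_flag below 0.2 rad/s), for 0.2 s.
2. the confirm button is pressed down (value of joint confirm above 0.004 m and value of joint round_flag above 3 rad), for 0.05 s.
At the end, for the whole second after the job is handed in: Round flag level on the right-hand side (joint above 3.0 rad, within 8 degrees of the stop); button sprung back (under 1.5 mm down); its stand upright (0.1 rad) and within 30 mm of its start; edges of the other flags within 30 mm and bystanders within 50 mm of their starts (all of step 1 and value of joint confirm below 0.0015 m and distance of each of round_pivot, square_edge, pointed_edge from where it was at the start of the episode below 0.03 m and angle between round_pivot's own z axis and vertical below 0.1 rad and distance of each of screwdriver, tape_roll, fuse_jar, plug, mug, weight, connector_block from where it was at the start of the episode below 0.05 m); the robot touches nothing.
It fails at once if the round flag is flung or slammed (faster than 6 rad/s) (velocity of joint round_flag above 6 rad/s or velocity of joint round_flag below -6 rad/s).
It fails at once if the round flag is pinched or forced (more than 30 N between the fingers and the flag or its stand) (contact force between the fingers and round_stand above 30 N).
It fails at once if the button is pressed before the flag is turned over (value of joint confirm above 0.003 m and value of joint round_flag below 2.8 rad).
It fails at once if the round flag's stand is lifted, tipped or shifted by more than 30 mm (not (distance of round_pivot from where it was at the start of the episode below 0.03 m) or not (angle between round_pivot's own z axis and vertical below 0.1 rad)).
It fails at once if another flag (edge by more than 30 mm) or a bystander (more than 50 mm) is lifted, carried or pushed (not (distance of square_edge from where it was at the start of the episode below 0.03 m) or not (distance of pointed_edge from where it was at the start of the episode below 0.03 m) or not (distance of screwdriver from where it was at the start of the episode below 0.05 m) or not (distance of tape_roll from where it was at the start of the episode below 0.05 m) or not (distance of fuse_jar from where it was at the start of the episode below 0.05 m) or not (distance of plug from where it was at the start of the episode below 0.05 m) or not (distance of mug from where it was at the start of the episode below 0.05 m) or not (distance of weight from where it was at the start of the episode below 0.05 m) or not (distance of connector_block from where it was at the start of the episode below 0.05 m)).
It also fails if it takes over 54 s, if anything falls off the work surface, if the arm or the gripper's body presses on something with over 40 N, if the wrist force passes 120 N, or if a joint passes its speed limit or range.

ROBOT

A 6-joint arm with a two-finger parallel gripper is mounted at the origin on the work surface. World frame = base frame: x ahead of the robot, y to its left, z up, the work surface at z = 0. Lengths are in m, angles in rad, forces in N, time in s.
With the tool pointing down it reaches from about 0.4 to 0.825 m from the base axis. Payload 7 kg.
Tool frame: the origin (TCP) lies at the very end of the fingers, on their centre line; the grasp point (between the pads) lies 19 mm behind it; z points along the fingers, y is the line along which they close (so a half turn about z gives the same grasp; the last joint's range is limited). The gripper opens to 88 mm and grips with 3 to 60 N. Pads are 19 mm wide; open, the fingers measure 130 mm over their backs; the gripper's body (78 mm by 193 mm) begins 47 mm behind the grasp point.
Start: joints at [-0.816, 0.359, 0.012, 0, -1.224, -0.288], TCP at [0.304, -0.603, 0.227] pointing down, gripper open.
Joint ranges: [-3.07, 3.07], [-1.43, 2.12], [-1.02, 1.25], [-3.03, 1.67], [-3.05, -0], [-3.03, 3.03]. Speed limits (rad/s): [2.39, 2.39, 3.01, 3.14, 3.14, 3.14].

INTERFACE

Orientations are given as [roll, pitch, yaw] about the fixed x, y, z axes, in that order (R = Rz(yaw) Ry(pitch) Rx(roll)).
In Python, from station import arm gives the robot as it stands.
- The arm moves only by the tool step_arm, never from a script. Its argument "rows" is a list of rows, each a list of 5 numbers: the shift along the world's x, y, z in m, then the turn about the world's z in rad, then the finger opening in m, from 0 to 0.0876. In form: [[x, y, z, spin, gripper], ...]. A call has 1 to 20 rows; each row is the pose to reach, as a shift and turn from the pose commanded when the call began; what a row does not reach only later rows make up. A row lasts 1/10 s, in which the tool goes at most 50 mm and 8.59 degrees, less where a joint would pass 70% of its speed; a pose out of reach is approached as far as the arm can. A call with a gripper value outside its range is refused whole. The fingers move at their own pace and stop on an object; "newtons" is the grip in N (left out, the last holds). Time passes only in rows, so rows that repeat a pose let the fingers close. It gives the time, the measured TCP pose, the force, the opening and the grip force at its end, in the units of the state.
- arm.get_state(): the state, without advancing time (a new reading comes with each control period).
- arm.grab_frame(name): name is "scene" or "top" or "wrist"; returns a dict with "color" (400x640x3 uint8, blue, green, red), "vfov" (degrees; the focal length in pixels is half the picture's height over the tangent of half this angle, whatever the lens; pixels are square), "cx", "cy" (the principal point, pixels), "k1" (the pictures are not rectified: a ray, as slopes to the right and down, at radius r is drawn at 1 + k1 r^2 times it, then the intrinsics apply), "rvec" (rotation vector, rad) and "tvec" (3), from world to camera coordinates, as OpenCV has them. Camera axes: x right, y down, z forward; pixel columns grow to the right and rows downward; lengths in m; the calibration is good to about 2 mm. A picture is of the moment at which its call begins. There is no depth.
- arm.job_done(): hands the job in; it is judged then, once.
The state is a dict: "t": time; "q": joint angles; "qd": joint speeds; "joint_efforts": joint torques, N m; "eef_pos": TCP position; "ee_rot": TCP orientation; "force": force on the tool from outside, world axes, zero at the start; "moment": the same for the moment, N m; "width": finger opening in m; "gripper_force": force on a finger pad.
Only numpy, scipy, OpenCV 4.12 (cv2) and the standard library are available. Lean on these libraries where they do the work, as an engineer would, in place of code of your own. Each camera call takes 0.05 s, during which the arm holds its last target. There are 200 camera calls.

## Working session

There is one attempt and no reset: what is moved stays moved. The work goes in short steps, Python scripts to look and compute and a tool call to move; the robot and the scene stay as the last step left them, time stands still between calls to the robot, and variables do not carry over. Pictures are saved under pics/ and viewed, at most 10 in all, crops included, and the job is handed in when it is done.

Besides the shell and the picture viewer there is one more tool, called after ">>>" by a JSON object that holds its "name" and its "arguments", one argument or row to a line. step_arm: Moves the arm, as the interface text tells. Its arguments: {"type":"object","properties":{"rows":{"type":"array"},"newtons":{"type":"number"}},"required":["rows"]}

```bash
mkdir -p pics; cat > h.py <<'E'
import numpy as np, cv2
from station import arm
def grab(n,save=None):
    f=arm.grab_frame(n)
    if save: cv2.imwrite('pics/'+save,f['color'])
    return f
def K(f):
    fl=200/np.tan(np.radians(f['vfov'])/2)
    return np.array([[fl,0,f['cx']],[0,fl,f['cy']],[0,0,1]]),np.array([f['k1'],0,0,0,0.])
def ray(f,uv):
    k,d=K(f); p=cv2.undistortPoints(np.array([[uv]],float),k,d)[0,0]
    R=cv2.Rodrigues(np.array(f['rvec'],float))[0]; t=np.array(f['tvec'],float).ravel()
    v=R.T@np.array([*p,1]); return -R.T@t, v/np.linalg.norm(v)
def onz(f,uv,z):
    o,v=ray(f,uv); return o+v*(z-o[2])/v[2]
def proj(f,P):
    k,d=K(f); return cv2.projectPoints(np.array(P,float).reshape(-1,3),np.array(f['rvec'],float),np.array(f['tvec'],float),k,d)[0].reshape(-1,2)
E
python3 - <<'E'
from h import *
a=grab('scene','s0.png');b=grab('top','t0.png')
for f in(a,b): print({k:v for k,v in f.items() if k!='color'}, ray(f,(320,200)))
s=arm.get_state();print(s['eef_pos'],s['ee_rot'],s['force'])
E
```

```text
{'vfov': 46.91512362774304, 'cx': 319.07147810702565, 'cy': 199.73759100142254, 'k1': 0.003052271456481722, 'rvec': array([ 2.22538953,  1.45989399, -0.41095454]), 'tvec': array([-0.15529944, -0.36532522,  1.70450513])} (array([ 1.15790717, -0.32530666,  1.27135547]), array([-0.47355577,  0.20273539, -0.85711335]))
{'vfov': 57.690297943748014, 'cx': 320.64940569333913, 'cy': 201.57338617556888, 'k1': -0.009089084771060268, 'rvec': array([ 2.1759163 , -2.19603009,  0.0293651 ]), 'tvec': array([-0.017972  ,  0.49985831,  1.09942326])} (array([ 0.44537563, -0.04666771,  1.12177337]), array([ 0.05319669,  0.02342749, -0.9983092 ]))
[ 0.30356606 -0.60239748  0.22572587] [ 3.14011823e+00 -1.29505693e-04 -2.67488586e+00] [ 0.17295448 -1.04948149  0.69304031]
```

View pics/s0.png

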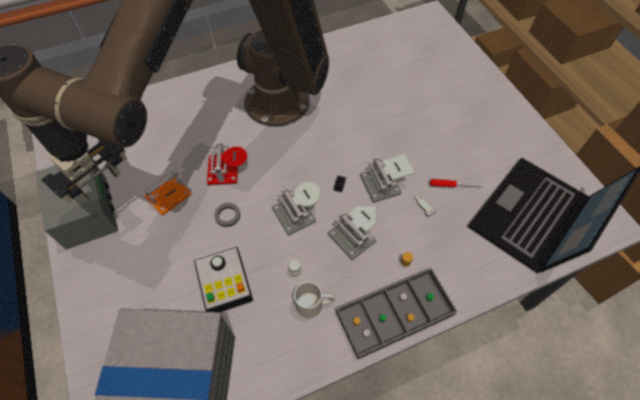

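View pics/t0.png

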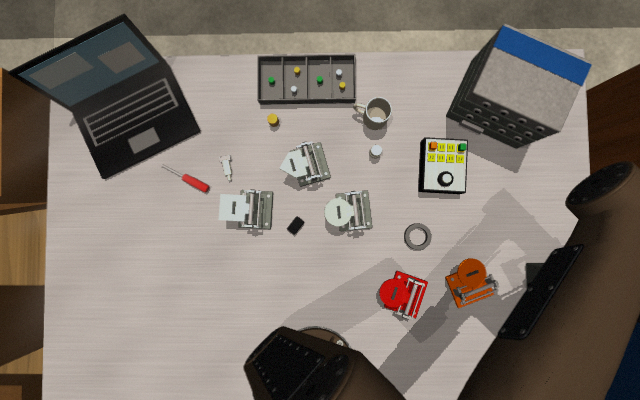

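The scene view shows three grey stands: round flag at about (305,195), pointed at (362,217), square at (398,167). In the top view they are at (340,212), (297,164) and (235,208). The red (395,295) and orange (470,272) stands in the top view also carry round flags, but they are look-alikes. The grey stand with the disc at top (340,212) fits the description; the button is at top (446,179). I'll confirm with an enlarged crop.

```bash
python3 - <<'E'
from h import *
a=cv2.imread('pics/s0.png');b=cv2.imread('pics/t0.png')
c1=cv2.resize(b[180:245,310:390],None,fx=5,fy=5,interpolation=2) #400x325
c2=cv2.resize(a[170:245,260:340],None,fx=5,fy=5,interpolation=2) #400x375
c3=cv2.resize(b[155:200,410:475],None,fx=5,fy=5,interpolation=2) #325x225
im=np.zeros((600,800,3),np.uint8)
im[:325,:400]=c1; im[:375,400:]=c2; im[375:600,:325]=c3
cv2.imwrite('pics/c0.png',im)
f=arm.grab_frame('top');g=arm.grab_frame('scene')
for uv,z in(((338,213),.08),((446,179),.06),((305,163),.0),((245,209),0)): print(uv,onz(f,uv,z))
E
```

```text
(338, 213) [ 0.46307604 -0.07349527  0.08      ]
(446, 179) [ 0.55970294 -0.3900294   0.06      ]
(305, 163) [0.62095428 0.0253764  0.        ]
(245, 209) [0.47945196 0.21291558 0.        ]
```

View pics/c0.png

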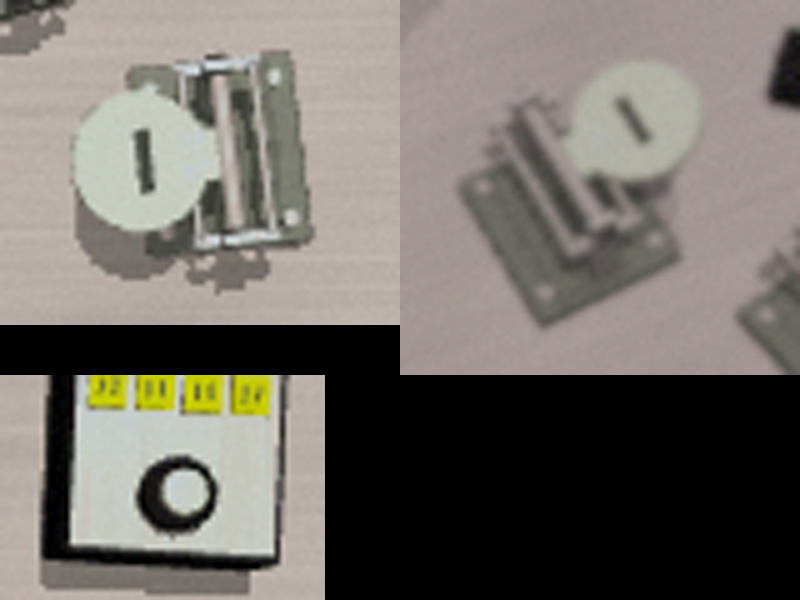

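The crop confirms the grey stand carrying a white disc with the dark bar up: disc centre at top (338.6,212), pivot bar about (355.8,210). The white button sits in its black ring at top (447.4,178.6).

```bash
python3 - <<'E'
from h import *
f=grab('top');g=grab('scene')
def tri(u,v):
    (o1,d1),(o2,d2)=ray(f,u),ray(g,v)
    s=np.linalg.lstsq(np.c_[d1,-d2],o2-o1,rcond=None)[0]
    p,q=o1+s[0]*d1,o2+s[1]*d2; return (p+q)/2,np.linalg.norm(p-q)
def blob(im,x0,y0,x1,y1,lo):
    c=im['color'][y0:y1,x0:x1]; m=(c.min(2)>lo).astype(np.uint8)
    n,_,st,ce=cv2.connectedComponentsWithStats(m); 
    return [(st[i,4],(ce[i]+[x0,y0]).round(1)) for i in range(1,n) if st[i,4]>15]
print('btn',blob(f,437,168,455,188,170),blob(g,208,252,228,272,170))
D,e=tri((338.6,212),(308,194));print('disc',D,e)
T=lambda x,y:(x/5+310,y/5+180)
p1=onz(f,T(218,75),.075);p2=onz(f,T(235,230),.075);print('pivot ends',p1,p2,(p1+p2)/2,np.degrees(np.arctan2(*(p1-p2)[:2][::-1])))
P=tri(T(228,150),(292,203.5));print('piv tri',P)
u1=onz(f,T(217,62),.086);u2=onz(f,T(233,240),.086);print('upr',u1,u2,(u1+u2)/2, np.linalg.norm(u1-u2))
r1=onz(f,T(290,52),.014);r2=onz(f,T(311,243),.014);print('base right',r1,r2)
E
```

```text
btn [(np.int32(125), array([447.5, 174.4])), (np.int32(54), array([446.6, 177.6])), (np.int32(18), array([438.7, 185.6]))] []
disc [ 0.46698717 -0.07227578  0.08445376] 0.006139601012008158
pivot ends [ 0.51464045 -0.11914557  0.075     ] [ 0.42535099 -0.12773003  0.075     ] [ 0.46999572 -0.1234378   0.075     ] 5.491644868417579
piv tri (array([ 0.47161481, -0.12425677,  0.07031763]), np.float64(0.000897075448567179))
upr [ 0.52135495 -0.11791145  0.086     ] [ 0.41990153 -0.12566805  0.086     ] [ 0.47062824 -0.12178975  0.086     ] 0.10174950663138216
base right [ 0.53229757 -0.16742095  0.014     ] [ 0.41592195 -0.17840174  0.014     ]
```

>>> {"name": "step_arm", "arguments": {
  "rows": [
    [0.01,0.03,0.02,0.12,0.0],
    [0.02,0.06,0.02,0.24,0],
    [0.03,0.1,0.02,0.36,0],
    [0.04,0.14,0.02,0.48,0],
    [0.05,0.18,0.02,0.6,0],
    [0.06,0.22,0.02,0.72,0],
    [0.07,0.26,0.02,0.84,0],
    [0.08,0.3,0.02,0.96,0],
    [0.09,0.34,0.02,1.08,0],
    [0.1,0.38,0.02,1.19,0],
    [0.11,0.42,0.02,1.19,0],
    [0.12,0.46,0.02,1.19,0],
    [0.13,0.5,0.02,1.19,0],
    [0.14,0.54,0.02,1.19,0],
    [0.15,0.57,0.02,1.19,0],
    [0.157,0.597,0.02,1.19,0],
    [0.157,0.597,0.0,1.19,0],
    [0.157,0.597,-0.02,1.19,0],
    [0.157,0.597,-0.02,1.19,0],
    [0.157,0.597,-0.02,1.19,0]
  ],
  "newtons": 10
}}

```text
t: 2.3
eef_pos: [0.4608, -0.0059, 0.207]
ee_rot: [3.141, -0.001, -1.485]
force: [0.4, 0.0, 0.9]
width: 0.0002
gripper_force: 0.0
```

```bash
python3 - <<'E'
from h import *
w=grab('wrist');f=grab('top');g=grab('scene')
s=arm.get_state();print(s['t'],s['eef_pos'],s['ee_rot'],s['force'],s['width'])
im=np.zeros((600,800,3),np.uint8)
im[:300,:480]=cv2.resize(w['color'],(480,300))
c=cv2.resize(f['color'][175:250,300:395],None,fx=4,fy=4);im[300:600,:380]=c
c=cv2.resize(g['color'][150:250,250:350],None,fx=3,fy=3);im[300:600,400:700]=c
cv2.imwrite('pics/c1.png',im)
P=np.array([.471,-.1235,.075]);d=np.array([-.088,.996,0])
for th in (0,10,20):
  t=np.radians(th);e=P+.092*(d*np.cos(t)+[0,0,np.sin(t)])
  print(th,e,proj(w,e)*.75,proj(f,e),proj(g,e))
E
```

```text
2.45 [ 0.46139127 -0.00580831  0.20772476] [-3.13976457e+00  2.97592611e-04 -1.48503441e+00] [-0.1476477  -0.19139645  0.66459208] 0.00027163459101450294
0 [ 0.462904 -0.031868  0.075   ] [[238.78518041 123.97522633]] [[323.50116928 213.22050946]] [[318.71513272 190.1207082 ]]
10 [ 0.463027   -0.0332601   0.09097563] [[238.78416263 124.59321273]] [[323.91083062 213.07914443]] [[318.28260672 187.50131572]]
20 [ 0.46339225 -0.03739409  0.10646585] [[238.77776798 122.99525949]] [[325.31559724 212.84076912]] [[317.03686515 185.28500531]]
```

View pics/c1.png

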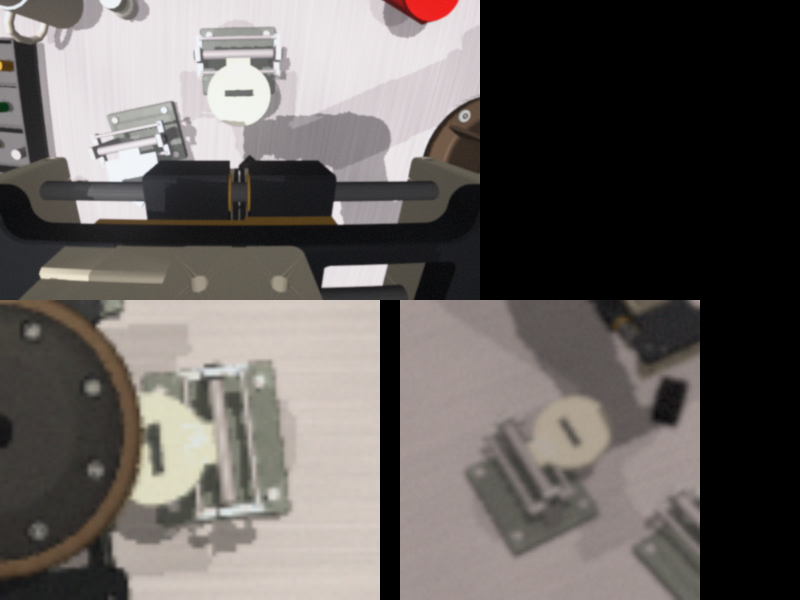

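The wrist crop shows the disc at about (239,95), its outer edge at row 124 where I predicted it, and the fingers square to it. I'll descend beside the edge.

>>> {"name": "step_arm", "arguments": {
  "rows": [
    [0,0,-0.04,0,0],
    [0,0,-0.08,0,0],
    [0,0,-0.11,0,0],
    [0,0,-0.13,0,0],
    [0,0,-0.138,0,0],
    [0,0,-0.138,0,0],
    [0,0,-0.138,0,0]
  ]
}}

```text
t: 3.15
eef_pos: [0.4617, -0.0056, 0.0697]
ee_rot: [-3.14, 0.0, -1.485]
force: [0.0, 1.2, 0.4]
width: 0.0003
gripper_force: 0.0
```

```bash
python3 - <<'E'
from h import *
w=grab('wrist');g=grab('scene')
s=arm.get_state();print(s['t'],s['eef_pos'],s['force'])
im=np.zeros((400,800,3),np.uint8)
im[:,:400]=cv2.resize(w['color'][60:260,220:420],(400,400))
im[:,400:]=cv2.resize(g['color'][150:230,270:350],(400,400),interpolation=2)
cv2.imwrite('pics/c2.png',im)
T=s['eef_pos']
for q in ([0,0,0],[.002,-.0095,0],[.02,-.0095,0],[-.02,-.0095,0]): print(q,(proj(w,T+q)-[220,60])*2)
E
```

```text
3.25 [ 0.46178496 -0.00543928  0.06988166] [-0.41089731 -0.26344802  0.01103307]
[0, 0, 0] [[196.07374388 357.80100176]]
[0.002, -0.0095, 0] [[192.08341947 327.51316949]]
[0.02, -0.0095, 0] [[131.42086498 322.52151585]]
[-0.02, -0.0095, 0] [[265.85811199 333.51085901]]
```

View pics/c2.png

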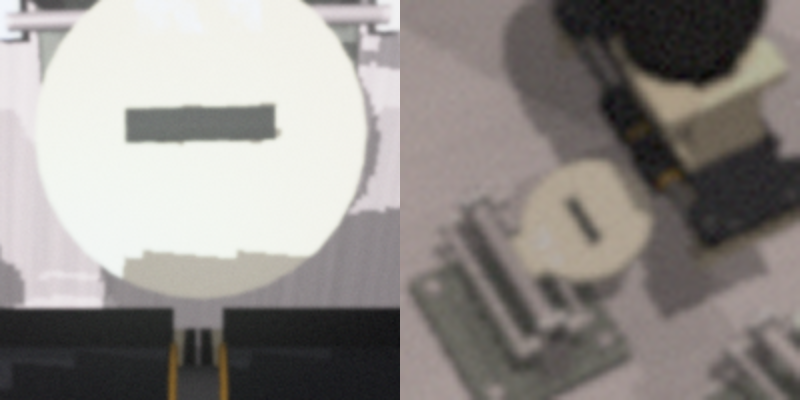

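Wrist view: disc between columns 36 and 367 of the crop, bottom edge at row 298, finger pads at (198,330) just beyond it. I'll fit the flag angle from those three points.

```bash
python3 - <<'E'
from h import *
w=grab('wrist');P=np.array([.471,-.1235,.075]);d=np.array([-.088,.996,0]);l=np.array([.996,.088,0])
for th in (0,5,10,15,20):
  t=np.radians(th);u=d*np.cos(t)+np.array([0,0,np.sin(t)])
  a=np.linspace(0,2*np.pi,200);n=np.array([0,0,1])
  q=(proj(w,[P+.052*u+.04*(np.cos(x)*u+np.sin(x)*l) for x in a])-[220,60])*2
  print(th,q[:,0].min(),q[:,0].max(),q[:,1].max())
E
```

```text
0 48.5484698486905 351.8550678639767 276.49590978485946
5 44.131706732982195 356.398502862387 282.8024343709998
10 39.31641468740486 361.3501113809916 287.07625788908643
15 34.07262315375823 366.7402505248043 288.9298521572335
20 28.347779629822128 372.59883974075956 287.8897541271471
```

The flag is raised about 14°, with the edge near z 0.097. I'll raise the tip slightly and approach.

>>> {"name": "step_arm", "arguments": {
  "rows": [
    [0,0,0.01,0,0],
    [0,-0.004,0.012,0,0],
    [0.001,-0.008,0.012,0,0],
    [0.001,-0.011,0.012,0,0],
    [0.001,-0.013,0.012,0,0],
    [0.001,-0.013,0.012,0,0]
  ]
}}

```text
t: 3.9
eef_pos: [0.4615, -0.0192, 0.0804]
ee_rot: [3.141, -0.0, -1.485]
force: [0.2, -0.2, 0.5]
width: 0.0003
gripper_force: 0.0
```

>>> {"name": "step_arm", "arguments": {
  "rows": [
    [0,-0.001,0,0,0],
    [0,-0.002,0,0,0],
    [0,-0.002,0,0,0]
  ]
}}

```text
t: 4.2
eef_pos: [0.4617, -0.0208, 0.0804]
ee_rot: [3.141, 0.0, -1.485]
force: [-1.2, 0.8, -0.1]
width: 0.0004
gripper_force: 0.3
```

>>> {"name": "step_arm", "arguments": {
  "rows": [
    [0,-0.001,0,0,0],
    [0,-0.002,0,0,0],
    [0,-0.002,0,0,0]
  ]
}}

```text
t: 4.5
eef_pos: [0.4621, -0.0216, 0.0806]
ee_rot: [-3.14, 0.002, -1.485]
force: [-2.0, 8.5, 1.0]
width: 0.0003
gripper_force: 4.3
```

>>> {"name": "step_arm", "arguments": {
  "rows": [
    [0,-0.0006,0.002,0,0],
    [0,-0.0012,0.0046,0,0],
    [0,-0.002,0.007,0,0],
    [0,-0.0027,0.0092,0,0]
  ]
}}

```text
t: 4.9
eef_pos: [0.4624, -0.0241, 0.0901]
ee_rot: [-3.14, 0.002, -1.485]
force: [-1.9, 10.3, 1.3]
width: 0.0006
gripper_force: 4.8
```

```bash
python3 - <<'E'
from h import *
w=grab('wrist','w3.png');c=w['color'];x=c[60:260,220:420]
cv2.imwrite('pics/c3.png',cv2.resize(x,(400,400)))
print(arm.get_state()['force'])
E
```

```text
[-1.96670977  9.19020877  3.05405845]
```

View pics/c3.png

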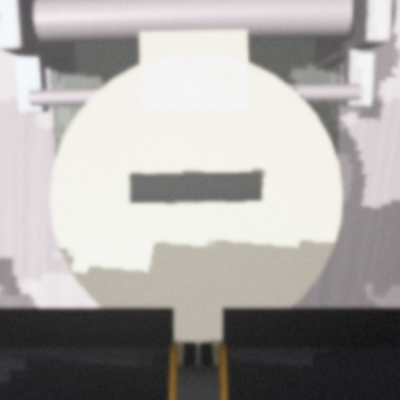

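```bash
cat > fit.py <<'E'
from h import *
P=np.array([.471,-.1215,.075]);d=np.array([-.088,.996,0]);l=np.array([.996,.088,0])
def width(w):
  # disc widest columns, full-image px, from bright mask rows above the fingers
  c=w['color'].astype(int); m=(c.min(2)>190)
  return m
def table(w,ths):
  for th in ths:
    t=np.radians(th);u=d*np.cos(t)+np.array([0,0,np.sin(t)])
    q=(proj(w,[P+.052*u+.04*(np.cos(x)*u+np.sin(x)*l) for x in np.linspace(0,2*np.pi,200)])-[220,60])*2
    b=(proj(w,P+.052*u)-[220,60])*2
    print(th,'w',np.ptp(q[:,0]).round(1),'bot',q[:,1].max().round(1),'ctr',b.round(1))
E
python3 - <<'E'
from fit import *
table(grab('wrist'),(5,10,14,18,22,26,30))
E
```

```text
5 w 267.0 bot 329.7 ctr [[196.3 199.9]]
10 w 274.1 bot 335.6 ctr [[196.2 199.7]]
14 w 280.2 bot 338.9 ctr [[196.2 198.6]]
18 w 286.7 bot 341.0 ctr [[196.1 196.5]]
22 w 293.5 bot 341.5 ctr [[196.1 193.4]]
26 w 300.7 bot 340.2 ctr [[196.  189.2]]
30 w 308.3 bot 337.0 ctr [[196.  183.8]]
```

The flag now fits about 22–25° (bar at row 186, pads touching at row 340), so it follows the finger up.

>>> {"name": "step_arm", "arguments": {
  "rows": [
    [0,-0.0018,0.0045,0,0],
    [0.0003,-0.0038,0.0088,0,0],
    [0.0005,-0.006,0.013,0,0],
    [0.0007,-0.0085,0.0171,0,0],
    [0.001,-0.0112,0.0211,0,0],
    [0.0012,-0.0141,0.025,0,0]
  ]
}}

```text
t: 5.6
eef_pos: [0.464, -0.0376, 0.1157]
ee_rot: [-3.139, 0.003, -1.484]
force: [-3.6, 14.1, 9.1]
width: 0.0006
gripper_force: 7.4
```

>>> {"name": "step_arm", "arguments": {
  "rows": [
    [0,0,0.002,0,0],
    [0,0,0.004,0,0]
  ]
}}

```text
t: 5.8
eef_pos: [0.4637, -0.0387, 0.1194]
ee_rot: [-3.14, 0.001, -1.484]
force: [0.2, 2.2, 1.3]
width: 0.0003
gripper_force: 1.2
```

```bash
python3 - <<'E'
from fit import *
w=grab('wrist');c=w['color'];x=c[60:260,220:420]; g=grab('scene')
im=np.zeros((400,800,3),np.uint8);im[:,:400]=cv2.resize(x,(400,400));im[:,400:]=cv2.resize(g['color'][150:230,270:350],(400,400),interpolation=2)
cv2.imwrite('pics/c4.png',im)
s=arm.get_state();print(s['eef_pos'],s['force']); table(w,(25,30,35,40,45,50))
E
```

```text
[ 0.46372005 -0.0390154   0.11935529] [0.80095665 3.83738852 3.58301591]
25 w 247.1 bot 350.8 ctr [[196.5 226.2]]
30 w 253.5 bot 348.3 ctr [[196.4 221.8]]
35 w 260.1 bot 343.0 ctr [[196.4 215.9]]
40 w 266.9 bot 334.7 ctr [[196.3 208.5]]
45 w 273.9 bot 322.9 ctr [[196.3 199.7]]
50 w 281.1 bot 307.4 ctr [[196.2 189.3]]
```

View pics/c4.png

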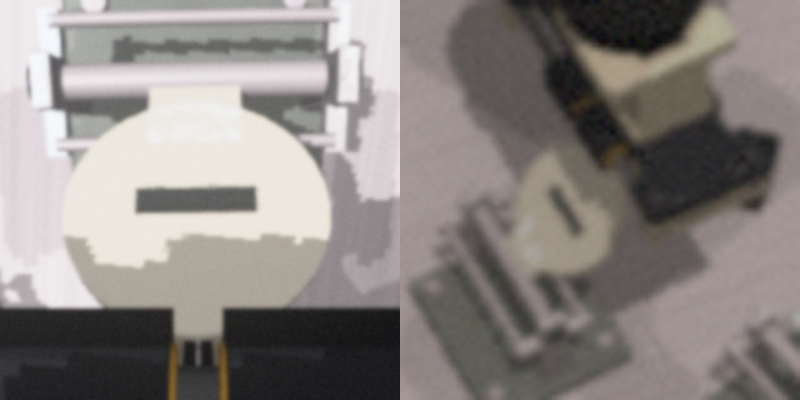

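The flag is at about 41° (columns 63–331), with the pads still on its edge. I'll follow the arc onwards.

>>> {"name": "step_arm", "arguments": {
  "rows": [
    [0.0003,-0.0032,0.005,0,0],
    [0.0006,-0.0065,0.009,0,0],
    [0.0009,-0.01,0.0125,0,0],
    [0.0012,-0.0136,0.0155,0,0],
    [0.0015,-0.0175,0.0185,0,0],
    [0.0019,-0.0215,0.0211,0,0]
  ]
}}

```text
t: 6.5
eef_pos: [0.4647, -0.0616, 0.14]
ee_rot: [3.141, -0.0, -1.485]
force: [1.5, 1.3, 1.7]
width: 0.0007
gripper_force: 0.9
```

>>> {"name": "step_arm", "arguments": {
  "rows": [
    [0.0003,-0.004,0.0027,0,0],
    [0.0007,-0.0083,0.005,0,0],
    [0.001,-0.0126,0.007,0,0],
    [0.0014,-0.0171,0.0086,0,0],
    [0.0018,-0.0217,0.01,0,0]
  ]
}}

```text
t: 7.0
eef_pos: [0.4665, -0.0832, 0.1499]
ee_rot: [3.141, -0.0, -1.485]
force: [-0.5, 1.2, 0.8]
width: 0.0004
gripper_force: 0.5
```

>>> {"name": "step_arm", "arguments": {
  "rows": [
    [0.0004,-0.005,0.001,0,0],
    [0.0009,-0.01,0.001,0,0],
    [0.0013,-0.015,0.001,0,0],
    [0.0018,-0.02,0.001,0,0],
    [0.0022,-0.025,0.001,0,0],
    [0.0028,-0.032,0.0005,0,0],
    [0.0034,-0.038,-0.0005,0,0],
    [0.004,-0.045,-0.002,0,0],
    [0.0045,-0.051,-0.0035,0,0]
  ]
}}

```text
t: 7.9
eef_pos: [0.4712, -0.1344, 0.1462]
ee_rot: [-3.142, -0.0, -1.485]
force: [1.0, 0.6, -0.3]
width: 0.0004
gripper_force: 0.4
```

```bash
python3 - <<'E'
from h import *
w=grab('wrist');g=grab('scene');f=grab('top')
im=np.zeros((400,800,3),np.uint8);im[:,:400]=cv2.resize(w['color'][:,120:520],(400,400));im[:,400:]=cv2.resize(g['color'][150:230,250:330],(400,400),interpolation=2)
cv2.imwrite('pics/c5.png',im)
s=arm.get_state();print(s['eef_pos'],s['force'])
E
```

```text
[ 0.47081158 -0.13428375  0.14601356] [ 0.08194418  0.12722797 -0.54492301]
```

View pics/c5.png

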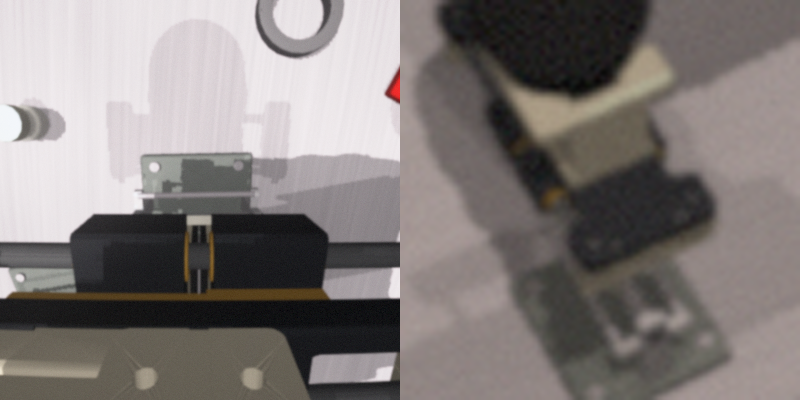

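The flag's white face shows just ahead of the pads at (200,219) and its disc shadow lies on the table at (195,70), so it has passed upright. I'll continue over and down.

>>> {"name": "step_arm", "arguments": {
  "rows": [
    [0.0005,-0.006,-0.0022,0,0],
    [0.001,-0.012,-0.005,0,0],
    [0.0015,-0.0175,-0.0085,0,0],
    [0.002,-0.023,-0.012,0,0],
    [0.0025,-0.028,-0.0165,0,0],
    [0.003,-0.0325,-0.021,0,0],
    [0.0033,-0.0365,-0.026,0,0],
    [0.0036,-0.0403,-0.0315,0,0]
  ]
}}

```text
t: 8.85
eef_pos: [0.4748, -0.1745, 0.1144]
ee_rot: [-3.142, -0.0, -1.485]
force: [0.6, 0.7, 0.4]
width: 0.0005
gripper_force: 0.3
```

>>> {"name": "step_arm", "arguments": {
  "rows": [
    [0.0003,-0.003,-0.0058,0,0],
    [0.0005,-0.006,-0.0117,0,0],
    [0.0007,-0.008,-0.018,0,0],
    [0.0009,-0.0097,-0.0242,0,0],
    [0.0009,-0.0105,-0.03,0,0],
    [0.0009,-0.0105,-0.03,0,0]
  ]
}}

```text
t: 9.45
eef_pos: [0.4749, -0.1846, 0.0838]
ee_rot: [3.14, 0.0, -1.485]
force: [0.2, -0.4, -0.6]
width: 0.0008
gripper_force: 0.0
```

>>> {"name": "step_arm", "arguments": {
  "rows": [
    [0,0,-0.002,0,0],
    [0,0,-0.004,0,0],
    [0,0,-0.0055,0,0],
    [0,0,-0.0055,0,0]
  ]
}}

```text
t: 9.85
eef_pos: [0.4756, -0.1845, 0.0793]
ee_rot: [-3.142, 0.0, -1.485]
force: [0.3, -0.4, -0.5]
width: 0.0005
gripper_force: 0.0
```

>>> {"name": "step_arm", "arguments": {
  "rows": [
    [0,0,-0.001,0,0],
    [0,0,-0.002,0,0],
    [0,0,-0.002,0,0]
  ]
}}

```text
t: 10.15
eef_pos: [0.4757, -0.1846, 0.0777]
ee_rot: [-3.141, -0.0, -1.485]
force: [-1.5, -0.1, 4.0]
width: 0.0001
gripper_force: 2.0
```

It is pressed to the stop (4 N at z 0.0777). I'll lift off, go towards the button and look.

>>> {"name": "step_arm", "arguments": {
  "rows": [
    [0,0,0.02,0,0],
    [0,0,0.06,0,0],
    [0,0,0.1,0,0],
    [0.01,-0.03,0.12,0,0],
    [0.03,-0.06,0.12,0,0],
    [0.05,-0.09,0.12,0,0],
    [0.07,-0.12,0.12,0,0],
    [0.084,-0.14,0.12,0,0],
    [0.084,-0.14,0.12,0,0],
    [0.084,-0.14,0.12,0,0]
  ]
}}

```text
t: 11.15
eef_pos: [0.5593, -0.3247, 0.1964]
ee_rot: [3.14, 0.001, -1.486]
force: [-0.3, -0.8, 0.7]
width: 0.0002
gripper_force: 0.0
```

```bash
python3 - <<'E'
from h import *
w=grab('wrist');g=grab('scene');f=grab('top')
im=np.zeros((600,800,3),np.uint8);im[:250,:400]=cv2.resize(w['color'],(400,250));im[:,400:][:400]=cv2.resize(g['color'][170:290,180:300],(400,400),interpolation=2);im[250:590,:400]=cv2.resize(f['color'][175:243,310:390],(400,340),interpolation=2)
cv2.imwrite('pics/c6.png',im)
s=arm.get_state();print(s['eef_pos'],s['force'])
for z in (.055,.065,.075):
  for uv in((447.4,178.6),):
    p=onz(f,uv,z);print(z,p,proj(w,p)*.625,((proj(g,p)-[180,170])*400/120+[400,0]))
E
```

```text
[ 0.55924867 -0.3238741   0.19750687] [-0.97556612  0.1762175  -0.43408752]
0.055 [ 0.56137499 -0.39575949  0.055     ] [[201.18556032  75.21415726]] [[516.83617186 313.29220859]]
0.065 [ 0.5602876  -0.39248708  0.065     ] [[201.76988313  77.2829517 ]] [[517.84763066 306.10184571]]
0.075 [ 0.55920021 -0.38921467  0.075     ] [[202.39260314  79.48850112]] [[518.87056856 298.82956723]]
```

View pics/c6.png

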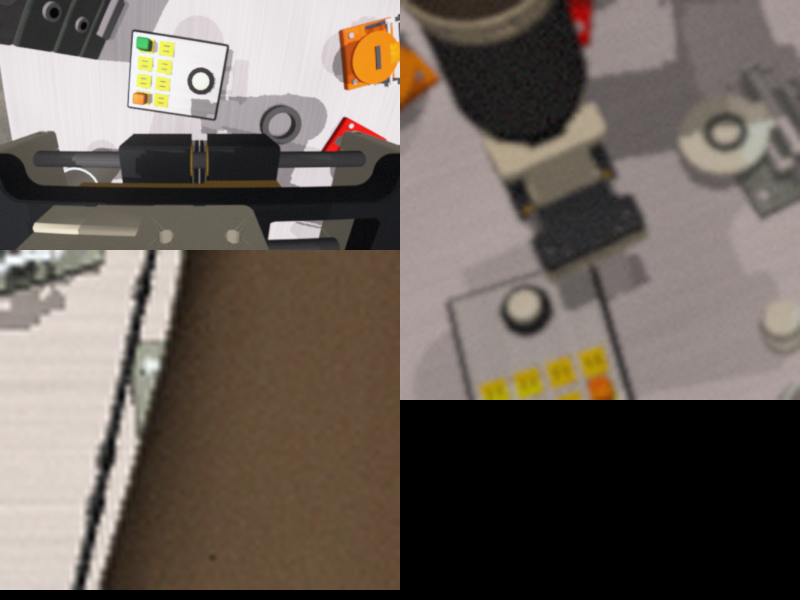

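The scene crop shows the flag on the right with the ring up (727,132). The button is at (201,80) in the wrist crop, so about (0.560,-0.391) and z near 0.07.

>>> {"name": "step_arm", "arguments": {
  "rows": [
    [0,-0.03,0,0,0],
    [0,-0.06,-0.01,0,0],
    [0,-0.067,-0.04,0,0],
    [0,-0.067,-0.075,0,0],
    [0,-0.067,-0.1,0,0],
    [0,-0.067,-0.112,0,0],
    [0,-0.067,-0.116,0,0],
    [0,-0.067,-0.116,0,0]
  ]
}}

```text
t: 12.1
eef_pos: [0.5601, -0.3914, 0.0821]
ee_rot: [-3.141, -0.001, -1.484]
force: [0.1, 0.7, 0.4]
width: 0.0008
gripper_force: 0.0
```

>>> {"name": "step_arm", "arguments": {
  "rows": [
    [0,0,-0.002,0,0],
    [0,0,-0.004,0,0],
    [0,0,-0.006,0,0],
    [0,0,-0.006,0,0]
  ]
}}

```text
t: 12.5
eef_pos: [0.5597, -0.3915, 0.0755]
ee_rot: [-3.141, -0.0, -1.485]
force: [-0.6, -0.8, 0.3]
width: 0.0005
gripper_force: 0.0
```

>>> {"name": "step_arm", "arguments": {
  "rows": [
    [0,0,-0.001,0,0],
    [0,0,-0.002,0,0],
    [0,0,-0.003,0,0],
    [0,0,-0.004,0,0],
    [0,0,-0.004,0,0]
  ]
}}

```text
t: 13.0
eef_pos: [0.5597, -0.3917, 0.0715]
ee_rot: [-3.141, -0.0, -1.485]
force: [-0.4, -0.0, 2.9]
width: 0.0
gripper_force: 1.5
```

>>> {"name": "step_arm", "arguments": {
  "rows": [
    [0,0,-0.001,0,0],
    [0,0,-0.002,0,0],
    [0,0,-0.003,0,0],
    [0,0,-0.003,0,0]
  ]
}}

```text
t: 13.4
eef_pos: [0.5597, -0.3917, 0.0685]
ee_rot: [-3.141, -0.0, -1.485]
force: [-0.4, 1.2, 5.4]
width: 0.0005
gripper_force: 2.4
```

>>> {"name": "step_arm", "arguments": {
  "rows": [
    [0,0,-0.001,0,0],
    [0,0,-0.002,0,0],
    [0,0,-0.002,0,0]
  ]
}}

```text
t: 13.7
eef_pos: [0.5598, -0.3918, 0.0682]
ee_rot: [-3.141, -0.001, -1.484]
force: [-4.0, 3.0, 14.9]
width: 0.0
gripper_force: 7.2
```

The button is at its stop (14.9 N). I'll release it and retreat.

>>> {"name": "step_arm", "arguments": {
  "rows": [
    [0,0,0.005,0,0],
    [0,0,0.02,0,0],
    [0,0,0.06,0,0],
    [0,0,0.1,0,0],
    [0,-0.03,0.13,0,0],
    [0,-0.07,0.15,0,0],
    [0,-0.1,0.15,0,0],
    [0,-0.12,0.15,0,0],
    [0,-0.12,0.15,0,0]
  ]
}}

```text
t: 14.6
eef_pos: [0.5586, -0.5138, 0.2156]
ee_rot: [3.141, 0.001, -1.488]
force: [0.0, 0.3, -0.0]
width: 0.0005
gripper_force: 0.0
```

```bash
python3 - <<'E'
from h import *
f=grab('top');g=grab('scene')
im=np.zeros((400,800,3),np.uint8);im[:,:400]=cv2.resize(f['color'][180:240,330:390],(400,400),interpolation=2);im[:,400:]=cv2.resize(g['color'][160:280,240:360],(400,400))
cv2.imwrite('pics/c7.png',im)
E
```

```text
(no output)
```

View pics/c7.png

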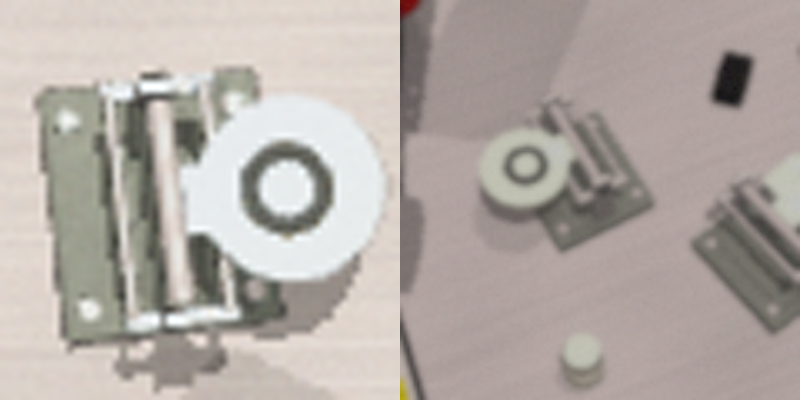

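The flag lies level on the right with the ring up (287,187), and the stand is in place. Handing in.

```bash
python3 -c "
from station import arm
print(arm.job_done())"
```

```text
the job is handed in; nothing more can be done
None
```

The round flag is turned over and lies level on the right with the ring face up; the confirm button was pressed to its stop and released, and the job is handed in (no verdict was returned).

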